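# Load a culture dish into the reader's latched tray

### The job

Load the closed culture dish into the dish reader: press the reader's release button so that its tray pops out, carry the dish over level and set it gently down flat in the tray's round seat, then push the tray back in, feeling for the catch, until it clicks and stays home. Do not force the reader or drop the dish, and leave the beaker, vials and timer where they are.

Things in the scene. Friction and masses are not known exactly. Their poses are not given: they have to be found in the camera images.
- reader: The dish reader: a white box fixed on the bench, 190 deep (its x) x 160 wide (its y) x 66 mm high, with a raised head at the rear (84 mm high, display on top). Origin under its centre; its front looks to its own -x, its right-hand side (for someone facing the front) is its -y. More than 25 N on any part of it, tray and button included, strains it
- sample_tray (a joint): Slide of the grey tray, m: 0 latched home, 0.088 fully out (along its -x). Sprung outward (4.5 N at home, 1 N out), damped. To latch it must go PAST home: play in the catch, different each time, puts the click anywhere from -0.002 to -0.012. The push rises to 10 N on the catch, drops at the click; 1 mm on is a stiff buffer (25 N/mm). Let go after the click it returns to 0; before, it springs out
- tray_front (a point): Centre of the front face of the tray's front block, moving with the tray; axes as the reader's. The block is 96 mm wide, 27 mm high (21 to 48 mm above the bench) and 22 mm thick, and stands 20 mm proud of the reader when home. Push it here along the reader's +x: a push grown to 12 to 15 N is on the buffer, past the click
- nest (a point): Centre of the floor of the tray's round dish seat, 30 mm above the bench, moving with the tray, 63 mm behind tray_front; axes as the reader's. Four arc ribs, 7 mm high with round tops, on the seat's diagonals hold a 55 mm dish with 1.2 mm clearance all round; fingers fit between them along the reader's y or x. The slot's upper edge is 48 mm above the bench: only a dish fully down passes
- release_top (a point): Centre of the top of the release button: round, grey, 23 mm across, in the front right corner of the reader's top (its -x, -y corner), standing 8 mm above it, 74 mm above the bench. It goes straight down 7.5 mm, 2 N rising to 5 N, and lets the tray go 4 to 5 mm down; the tray then comes out within about a second
- petri_1: The closed culture dish, lying flat on the bench: clear and pale, 55 mm across where it is gripped (58 over the lid's rim), 16 mm high, about 30 g, brittle. Origin at the centre of its underside, z up. Grip it across its side, fingertips about 6 mm above its underside; set it down with a few newtons
- beaker_100: Bystander: 100 ml glass beaker, 52 mm across, 68 mm high, origin under its centre
- vial_1: Bystander: amber screw vial, 28 mm across, 62 mm high, origin under its centre
- vial_2: Bystander: the other amber vial, the same size
- timer: Bystander: white lab timer near the reader (not the one by the tape roll, far left), 66 x 66 x 20 mm, lying on its back, origin under its centre
There are look-alikes about, which are no part of the job. What is shaped like the petri_1 but yellow is not meant.

How it is judged:
By the outcome, as a careful person would: the job done as asked, in the order asked, and still so for the second after the job is handed in, with the robot touching nothing.
It also fails if it takes over 72 s, if anything falls off the work surface, if the arm or the gripper's body presses on something with over 40 N, if the wrist force passes 120 N, or if a joint passes its speed limit or range.

### The arm

A 6-joint arm with a two-finger parallel gripper is mounted at the origin on a cart in front of the work surface, level with it; the furniture and walls round the work are solid. World frame = base frame: x ahead of the robot, y to its left, z up, the work surface at z = 0. Lengths are in m, angles in degrees, forces in N, time in s.
With the tool pointing down it reaches from about 0.25 to 0.725 m from the base axis. Payload 9.7 kg.
Tool frame: the origin (TCP) lies midway between the tips of the shut fingers; the grasp point (between the pads) lies 19 mm behind it; z points along the fingers, y is the line along which they close (so a half turn about z gives the same grasp; the last joint's range is limited). The gripper opens to 85 mm and grips with 20 to 120 N. Pads are 22 mm wide; open, the fingers measure 114 mm over their backs; the gripper's body (76 mm by 85 mm) begins 54 mm behind the grasp point. The pads swing forward as they close: fully open they stand 13 mm farther back than shut.
Start: joints at [-68.468, 4.979, 10.078, 95.1, 0, 90], TCP at [0.202, -0.512, 0.231] pointing down, gripper open.
Joint ranges: [-179.16, 179.16], [-48.56, 103.87], [-65.8, 70.77], [-126.05, 130.52], [-82.76, 87.17], [-180, 180]. Speed limits (degrees/s): [127.2, 127.2, 147.25, 180, 180, 180].

### API

Orientations are given as [roll, pitch, yaw] about the fixed x, y, z axes, in that order (R = Rz(yaw) Ry(pitch) Rx(roll)).
In Python, from workcell import * gives the robot as it stands.
- The arm moves only by the tool servo_tool, never from a script. Its argument "moves" is a list of rows, each a list of 4 numbers: the shift along the world's x, y, z in parts of the range, where 1.0 means 0.75 m, then the turn about the world's z in fractions of the full range, 1 being 4 rad. A call has 1 to 20 rows; each row is the pose to reach, as a shift and turn from the pose commanded when the call began; what a row does not reach only later rows make up. A row lasts 1/12 s, in which the tool goes at most 41.7 mm and 7.16 degrees, less where a joint would pass 70% of its speed; a pose out of reach is approached as far as the arm can. Shift and turn numbers lie between -1 and 1, and a call with a number outside is refused. A call with a gripper value outside its range is refused whole. "claw" is the closure, from 0 (fully open) to 1 (shut), set as the call begins (left out, the last holds). The fingers move at their own pace and stop on an object; "force" is the grip in N (left out, the last holds). Time passes only in rows, so rows that repeat a pose let the fingers close. It gives the time, the measured TCP pose, the force, the opening and the grip force at its end, in the units of the state.
- get_obs(): the state, without advancing time (a new reading comes with each control period).
- camera(name): name is "side" or "top"; returns the picture (420x560x3 uint8, red, green, blue); there is no depth.
- get_calibration(name): a dict with "fx", "fy", "cx", "cy" (pixels), "rvec" (rotation vector, rad) and "tvec" (3), from world to camera coordinates, as OpenCV has them. Camera axes: x right, y down, z forward; pixel columns grow to the right and rows downward; lengths in m; the calibration is good to about 2 mm. A picture is of the moment at which its call begins. get_calibration takes no time and is no camera call.
- job_done(): hands the job in; it is judged then, once.
The state is a dict: "time": time; "q": joint angles; "qd": joint speeds; "joint_efforts": joint torques, N m; "ee_pos": TCP position; "tcp_rot": TCP orientation; "wrist_force": force on the tool from outside, world axes, zero at the start; "torque": the same for the moment, N m; "opening": finger opening in m; "grasp_force": force on a finger pad.
Only numpy, scipy, OpenCV 4.12 (cv2) and the standard library are available. Lean on these libraries where they do the work, as an engineer would, in place of code of your own. Each camera call takes 0.05 s, during which the arm holds its last target. There are 200 camera calls.

## Working session

There is one attempt and no reset: what is moved stays moved. The work goes in short steps, Python scripts to look and compute and a tool call to move; the robot and the scene stay as the last step left them, time stands still between calls to the robot, and variables do not carry over. Pictures are saved under pics/ and viewed, at most 10 in all, crops included, and the job is handed in when it is done.

Besides the shell and the picture viewer there is one more tool, called after "Request:" as name(argument=value, ...) on one line, values as JSON. servo_tool: Moves the arm, as the interface text tells. Its arguments: {"type":"object","properties":{"moves":{"type":"array","items":{"type":"array","items":{"type":"number"}}},"claw":{"type":"number"},"force":{"type":"number"}},"required":["moves"]}

```bash
mkdir -p pics; ls; python3 - <<'E'
from workcell import *
import cv2
o=get_obs();print(o)
for n in("top","side"):
    cv2.imwrite(f"pics/{n}0.png",cv2.cvtColor(camera(n),cv2.COLOR_RGB2BGR));print(n,get_calibration(n))
E
```

```text
pics
{'time': 0.0, 'q': array([-6.84681582e+01,  5.01176918e+00,  1.00343555e+01,  9.50994702e+01,
        4.92526882e-04,  8.99998910e+01]), 'qd': array([-0.07076474, -0.07666158,  0.0851394 , -0.03452478,  0.10025436,
       -0.07753215]), 'joint_efforts': array([ 6.86362728e-04, -5.20393431e+01,  4.64802575e+01,  1.62882416e-02,
       -2.80644218e-05,  2.22476774e-05]), 'ee_pos': array([ 0.20177844, -0.51140408,  0.23057577]), 'tcp_rot': array([-1.79923116e+02, -4.92672674e-04,  2.15319502e+01]), 'wrist_force': array([-0.21411526,  0.20950764,  0.02411973]), 'torque': array([ 0.00677475, -0.02715727, -0.0070682 ]), 'grasp_force': 0.0, 'opening': 0.08521005073864396}
top {'fx': 531.987545107984, 'fy': 531.987545107984, 'cx': 279.7702256882606, 'cy': 209.3892043637955, 'rvec': array([ 2.1604581 , -2.11772808,  0.19708438]), 'tvec': array([-0.02394908,  0.55474944,  1.23548669])}
side {'fx': 522.464531456292, 'fy': 522.464531456292, 'cx': 280.4277697114319, 'cy': 204.8653225025338, 'rvec': array([ 1.89469414, -0.23169858,  0.16811643]), 'tvec': array([-0.50394086,  0.1257405 ,  1.2824156 ])}
```

View pics/top0.png

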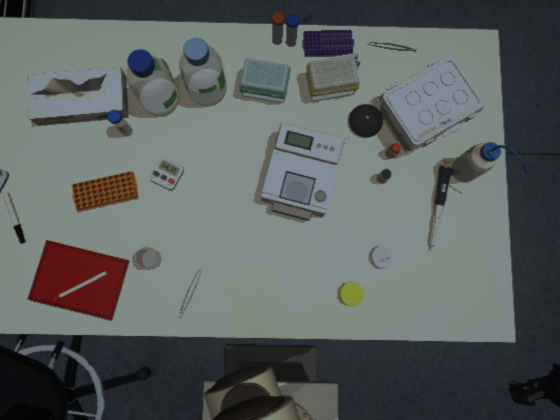

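View pics/side0.png

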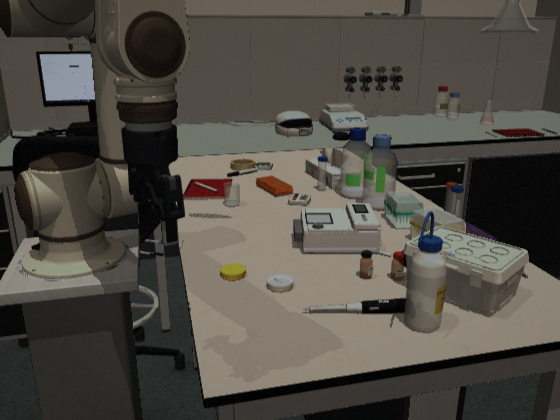

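The top view shows the reader around (302,170), its front facing down-image at (293,211) and its button at (320,197). The clear dish is at (382,257) and the yellow look-alike at (351,294). The vials are at (393,150) and (384,176), the timer at (167,173), and the beaker at (147,258). The side view shows the dish at (280,284) and the reader at (340,230). I'll zoom in on the reader and dish.

```bash
python3 - <<'E'
import cv2
t=cv2.imread("pics/top0.png");s=cv2.imread("pics/side0.png")
cv2.imwrite("pics/c1.png",cv2.resize(cv2.convertScaleAbs(t[115:275,250:410],alpha=1.3),(600,600)[:2] and (592,592),interpolation=cv2.INTER_CUBIC))
cv2.imwrite("pics/c2.png",cv2.resize(cv2.convertScaleAbs(s[190:300,250:400],alpha=1.3),(750,550),interpolation=cv2.INTER_CUBIC))
E
```

```text
(no output)
```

View pics/c1.png

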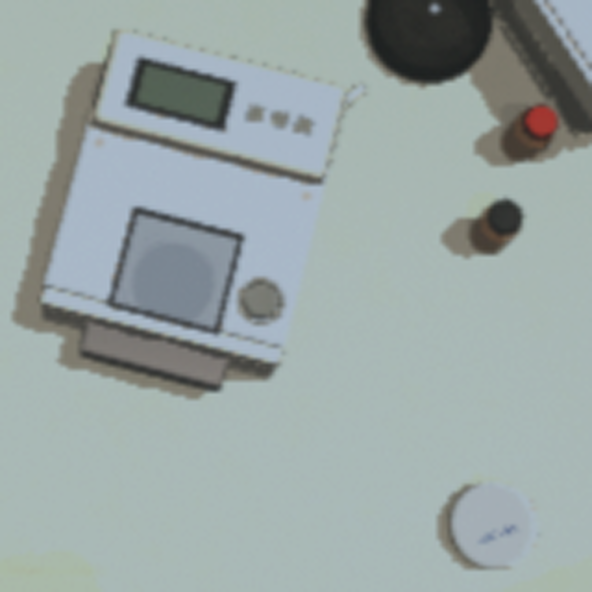

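View pics/c2.png

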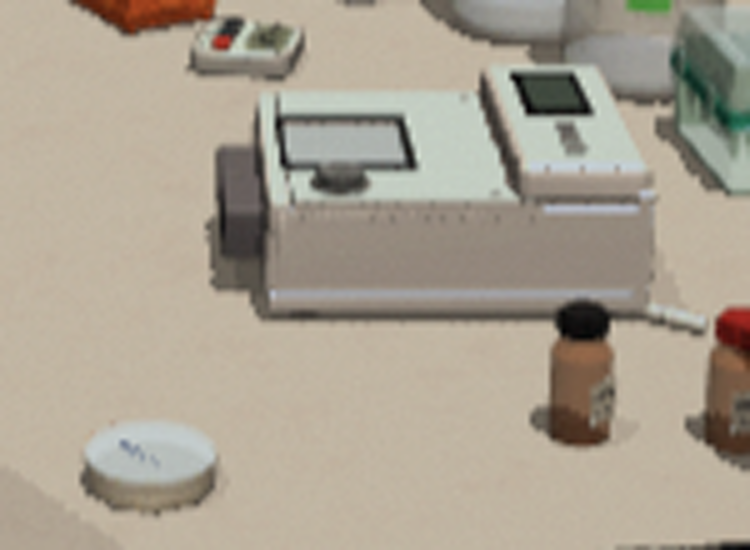

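Crop 1 shows the button top at (261,300), the tray block front-top corners at about (82,350) and (220,383), the rear head corners at (116,30) and (345,90), and the dish centre at (490,526). Crop 2 shows the button at (340,175) and the dish's top ellipse centred at about (150,455).

```bash
cat > h.py <<'E'
import numpy as np,cv2
from scipy.optimize import least_squares
from workcell import *
C={n:get_calibration(n) for n in("top","side")}
def K(c):return np.array([[c["fx"],0,c["cx"]],[0,c["fy"],c["cy"]],[0,0,1]])
def proj(n,P):
    c=C[n];return cv2.projectPoints(np.float64(P).reshape(-1,3),c["rvec"],c["tvec"],K(c),None)[0][:,0]
def ray(n,uv,z):
    c=C[n];R=cv2.Rodrigues(c["rvec"])[0];o=-R.T@c["tvec"];d=R.T@np.linalg.inv(K(c))@np.array([*uv,1.]);return o+d*(z-o[2])/d[2]
def T1(u,v):return(250+(u+.5)/3.7-.5,115+(v+.5)/3.7-.5)
def T2(u,v):return(250+(u+.5)/5-.5,190+(v+.5)/5-.5)
E
python3 - <<'E'
from h import *
for n,c in C.items(): R=cv2.Rodrigues(c["rvec"])[0];print(n,-R.T@c["tvec"])
print("dish",ray("top",T1(490,526),.016),ray("side",T2(150,455),.016))
print("btn",ray("top",T1(261,299),.074),ray("side",T2(340,176),.074))
pts=[((-.115,.048,.048),T1(82,350)),((-.115,-.048,.048),T1(220,383)),((.095,.08,.084),T1(116,30)),((.095,-.08,.084),T1(345,90)),((-.095,.08,.066),T1(44,288)),((-.095,-.08,.066),T1(283,351))]
def W(p,X):
    c,s=np.cos(p[2]),np.sin(p[2]);X=np.array(X);return np.c_[p[0]+c*X[:,0]-s*X[:,1],p[1]+s*X[:,0]+c*X[:,1],X[:,2]]
X=[a for a,_ in pts];U=np.array([b for _,b in pts])
r=least_squares(lambda p:(proj("top",W(p,X))-U).ravel(),[.5,0,0],loss="soft_l1")
print(r.x[:2],np.degrees(r.x[2]),(proj("top",W(r.x,X))-U).round(1).tolist())
b=ray("top",T1(261,299),.074)[:2]-r.x[:2];c,s=np.cos(r.x[2]),np.sin(r.x[2]);print("btn local",c*b[0]+s*b[1],-s*b[0]+c*b[1])
print("front,nest out",W(r.x,[[-.115,0,.035],[-.203,0,.035],[-.14,0,.03]]))
for n,uv in(("beaker",(147,262)),("timer",(167,173)),("vial",(384,176))):print(n,ray("top",uv,0.03))
E
```

```text
top [0.33834401 0.00303021 1.31158759]
side [ 0.20380741 -1.25706384  0.54093426]
dish [ 0.44841273 -0.2651664   0.016     ] [ 0.44881534 -0.27498186  0.016     ]
btn [ 0.58616688 -0.10781615  0.074     ] [ 0.58331219 -0.12000569  0.074     ]
[ 0.65717061 -0.0661946 ] -13.346639403650334 [[-0.3, -0.6], [1.1, 0.4], [-0.4, -3.0], [2.2, -3.0], [-0.9, 3.6], [-0.3, 3.2]]
btn local -0.059478010168141957 -0.0568880296280818
front,nest out [[ 0.54527661 -0.03964779  0.035     ]
 [ 0.45965338 -0.01933371  0.035     ]
 [ 0.52095183 -0.03387674  0.03      ]]
beaker [0.42352886 0.30239819 0.03      ]
timer [0.64314187 0.26655407 0.03      ]
vial [ 0.64755413 -0.26985571  0.03      ]
```

Units first: shifts go in shares of 0.75 m and turns go in shares of 4 rad. So 40.1 cm is 0.5347, 38.4 cm is 0.512, -0.61 rad is -0.1525.

Request:
servo_tool(moves=[[0.04, 0.04, -0.0067, -0.025], [0.08, 0.08, -0.0133, -0.05], [0.12, 0.12, -0.0267, -0.075], [0.16, 0.16, -0.04, -0.1], [0.2, 0.2, -0.0533, -0.125], [0.24, 0.24, -0.0667, -0.1525], [0.28, 0.28, -0.08, -0.1525], [0.32, 0.32, -0.0933, -0.1525], [0.36, 0.36, -0.1067, -0.1525], [0.4, 0.4, -0.12, -0.1525], [0.44, 0.4533, -0.1333, -0.1525], [0.48, 0.4933, -0.1467, -0.1525], [0.512, 0.5347, -0.1533, -0.1525], [0.512, 0.5347, -0.1533, -0.1525], [0.512, 0.5347, -0.16, -0.1525]], claw=1, force=30)

```text
time: 1.35
ee_pos: [0.5851, -0.1204, 0.1098]
tcp_rot: [-179.4, 0.1, -11.9]
wrist_force: [-0.3, -0.8, 0.2]
opening: 0.0
grasp_force: 0.0
```

```bash
python3 - <<'E'
from h import *
o=get_obs();print(o["time"],o["ee_pos"],o["tcp_rot"],o["wrist_force"])
a=camera("top");b=camera("side")
f=lambda i:cv2.convertScaleAbs(cv2.cvtColor(i,cv2.COLOR_RGB2BGR),alpha=1.3)
for n in C:print(n,proj(n,o["ee_pos"]))
A=cv2.resize(f(a)[120:240,245:345],(400,480),interpolation=cv2.INTER_CUBIC);B=cv2.resize(f(b)[160:280,285:385],(400,480),interpolation=cv2.INTER_CUBIC)
cv2.imwrite("pics/p2.png",np.hstack([A,B]))
E
```

```text
1.35 [ 0.5851171  -0.12042121  0.10980841] [-1.79380975e+02  5.36160593e-02 -1.18596993e+01] [-0.26277366 -0.7632704   0.18956138]
top [[327.03473212 192.99022036]]
side [[318.73893333 211.07218129]]
```

View pics/p2.png

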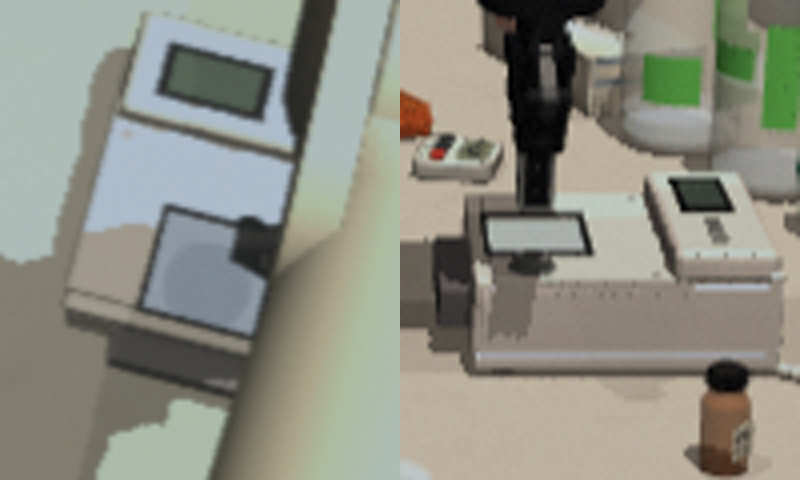

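The side view shows the shut tips at about (535,208) in the crop, within 1 px of the projected TCP. They stand directly above the button in x. I'll lower slowly onto the button.

Converted, -2.8 cm is -0.0373, -2 cm is -0.0267.

Request:
servo_tool(moves=[[0, -0.0027, -0.0133, 0], [0, -0.0027, -0.0267, 0], [0, -0.0027, -0.0373, 0], [0, -0.0027, -0.0373, 0], [0, -0.0027, -0.0373, 0]])

```text
time: 1.87
ee_pos: [0.5823, -0.1258, 0.0826]
tcp_rot: [-179.4, 0.1, -12.2]
wrist_force: [-0.2, -1.2, 0.4]
opening: 0.0002
grasp_force: 0.0
```

Request:
servo_tool(moves=[[0, 0, 0, 0], [0, 0, 0, 0], [0, 0, 0, 0], [0, 0, 0, 0]])

```text
time: 2.2
ee_pos: [0.5833, -0.1254, 0.0837]
tcp_rot: [-179.4, -0.0, -12.2]
wrist_force: [0.5, -0.0, -0.8]
opening: 0.0
grasp_force: 0.0
```

Converted, 1.35 cm is 0.018, 0.7 cm is 0.0093, -0.02 rad is -0.005.

Request:
servo_tool(moves=[[0.0013, 0.0093, 0, -0.005], [0.0027, 0.018, 0, -0.005], [0.0027, 0.018, 0, -0.005], [0.0027, 0.018, 0, -0.005], [0.0027, 0.018, 0, -0.005]])

```text
time: 2.62
ee_pos: [0.5828, -0.1222, 0.0833]
tcp_rot: [-179.0, 0.0, -12.3]
wrist_force: [0.7, -0.6, -0.3]
opening: -0.0002
grasp_force: 0.0
```

```bash
python3 - <<'E'
from h import *
np.set_printoptions(precision=3,suppress=True)
o=get_obs();print({k:v for k,v in o.items()})
b=camera("side");a=camera("top")
f=lambda i:cv2.convertScaleAbs(cv2.cvtColor(i,cv2.COLOR_RGB2BGR),alpha=1.3)
cv2.imwrite("pics/p3.png",np.hstack([cv2.resize(f(a)[90:310,200:400],(400,440)),cv2.resize(f(b)[90:310,200:400],(400,440))]))
E
```

```text
{'time': 2.6167, 'q': array([-12.328,  10.835,   0.224,  79.397,   1.018, 179.941]), 'qd': array([-0.066,  0.173, -0.121, -0.02 ,  0.032, -0.023]), 'joint_efforts': array([  0.038, -58.746,  46.756,   0.007,   0.065,   0.   ]), 'ee_pos': array([ 0.583, -0.122,  0.083]), 'tcp_rot': array([-178.982,    0.007,  -12.269]), 'wrist_force': array([ 0.727, -0.551, -0.348]), 'torque': array([ 0.037, -0.016, -0.033]), 'grasp_force': 0.0, 'opening': -0.00018375591947794657}
```

View pics/p3.png

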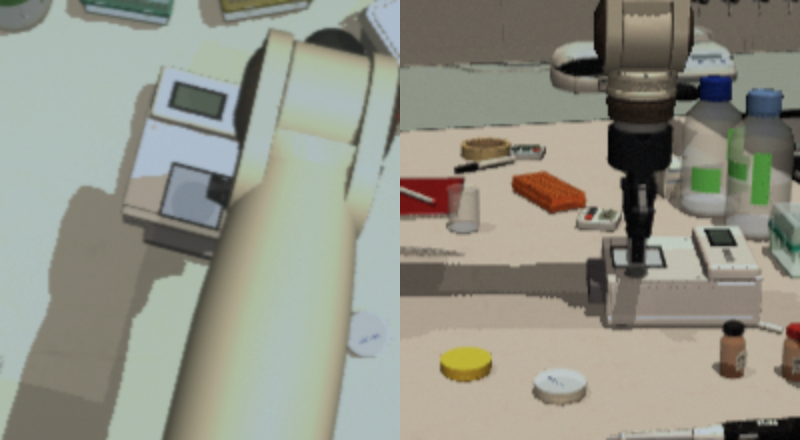

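Joint 6 is sitting at its +180° limit, and that is why the tool would not follow. I'll turn a half turn the other way, which gives the same grasp.

Converted, 2 cm is 0.0267, 1 cm is 0.0133, 2.4 rad is 0.6.

Request:
servo_tool(moves=[[0, 0, 0.0133, 0.03], [0, 0, 0.0267, 0.06], [0, 0, 0.0267, 0.09], [0, 0, 0.0267, 0.12], [0, 0, 0.0267, 0.15], [0, 0, 0.0267, 0.18], [0, 0, 0.0267, 0.21], [0, 0, 0.0267, 0.24], [0, 0, 0.0267, 0.27], [0, 0, 0.0267, 0.3], [0, 0, 0.0267, 0.33], [0, 0, 0.0267, 0.36], [0, 0, 0.0267, 0.39], [0, 0, 0.0267, 0.42], [0, 0, 0.0267, 0.45], [0, 0, 0.0267, 0.48], [0, 0, 0.0267, 0.51], [0, 0, 0.0267, 0.54], [0, 0, 0.0267, 0.57], [0, 0, 0.0267, 0.6]])

```text
time: 4.38
ee_pos: [0.5828, -0.1223, 0.1032]
tcp_rot: [-179.0, 0.0, 125.6]
wrist_force: [-0.4, 0.5, 0.3]
opening: 0.0003
grasp_force: 0.0
```

Converted, 0.72 rad is 0.18.

Request:
servo_tool(moves=[[0, 0, 0, 0.03], [0, 0, 0, 0.06], [0, 0, 0, 0.09], [0, 0, 0, 0.12], [0, 0, 0, 0.15], [0, 0, 0, 0.18], [0, 0, 0, 0.18], [0, 0, 0, 0.18], [0, 0, 0, 0.18]])

```text
time: 5.13
ee_pos: [0.5828, -0.1223, 0.1033]
tcp_rot: [-179.0, 0.0, 166.3]
wrist_force: [1.1, 0.2, -0.2]
opening: 0.0002
grasp_force: 0.0
```

Converted, -2 cm is -0.0267, -1.5 cm is -0.02.

Request:
servo_tool(moves=[[0.0013, 0.008, -0.0067, 0], [0.0027, 0.016, -0.0133, 0], [0.0027, 0.016, -0.02, 0], [0.0027, 0.016, -0.0267, 0], [0.0027, 0.016, -0.0267, 0], [0.0027, 0.016, -0.0267, 0]])

```text
time: 5.63
ee_pos: [0.5845, -0.1102, 0.0827]
tcp_rot: [-179.0, -0.0, 166.5]
wrist_force: [-0.4, -0.5, -0.2]
opening: -0.0002
grasp_force: 0.0
```

Converted, -1.35 cm is -0.018, -1.3 cm is -0.0173.

Request:
servo_tool(moves=[[0, 0, -0.004, 0], [0, 0, -0.008, 0], [0, 0, -0.0107, 0], [0, 0, -0.0127, 0], [0, 0, -0.0147, 0], [0, 0, -0.016, 0], [0, 0, -0.0173, 0], [0, 0, -0.018, 0]])

```text
time: 6.3
ee_pos: [0.5848, -0.1104, 0.0698]
tcp_rot: [-179.0, 0.0, 166.5]
wrist_force: [-1.0, -0.9, 3.2]
opening: 0.0001
grasp_force: 1.7
```

Contact is made, with 3 N and about 4 mm of travel. I'll go a bit further.

Request:
servo_tool(moves=[[0, 0, -0.0013, 0], [0, 0, -0.002, 0], [0, 0, -0.0027, 0], [0, 0, -0.0027, 0]])

```text
time: 6.63
ee_pos: [0.5848, -0.1104, 0.0678]
tcp_rot: [-179.0, 0.0, 166.5]
wrist_force: [-0.8, -1.6, 4.7]
opening: -0.0
grasp_force: 2.0
```

Converted, -15.6 cm is -0.208, -13.7 cm is -0.1827.

Request:
servo_tool(moves=[[0, 0, 0.0133, 0], [0, 0, 0.04, 0], [0, 0, 0.08, 0], [-0.0267, -0.0267, 0.1067, 0], [-0.0533, -0.0533, 0.1067, 0], [-0.0867, -0.0933, 0.1067, 0], [-0.12, -0.1333, 0.1067, 0], [-0.1533, -0.1733, 0.1067, 0], [-0.1827, -0.208, 0.1067, 0], [-0.1827, -0.208, 0.1067, 0], [-0.1827, -0.208, 0.1067, 0], [-0.1827, -0.208, 0.1067, 0]], claw=0)

```text
time: 7.63
ee_pos: [0.448, -0.2662, 0.1481]
tcp_rot: [-179.0, 0.0, 166.4]
wrist_force: [0.3, 0.1, 0.4]
opening: 0.0854
grasp_force: 0.0
```

```bash
python3 - <<'E'
from h import *
np.set_printoptions(precision=3,suppress=True)
o=get_obs();print(o["ee_pos"],o["tcp_rot"],o["opening"],[ (n,proj(n,o["ee_pos"])) for n in C])
b=camera("side");a=camera("top")
f=lambda i:cv2.convertScaleAbs(cv2.cvtColor(i,cv2.COLOR_RGB2BGR),alpha=1.3)
cv2.imwrite("pics/p4.png",np.hstack([cv2.resize(f(a)[140:290,250:350],(400,600),interpolation=2),cv2.resize(f(b)[190:340,240:340],(400,600),interpolation=2)]))
E
```

```text
[ 0.448 -0.266  0.148] [-179.004    0.037  166.446] 0.085410482485332 [('top', array([[394.884, 252.121]])), ('side', array([[278.331, 222.079]]))]
```

View pics/p4.png

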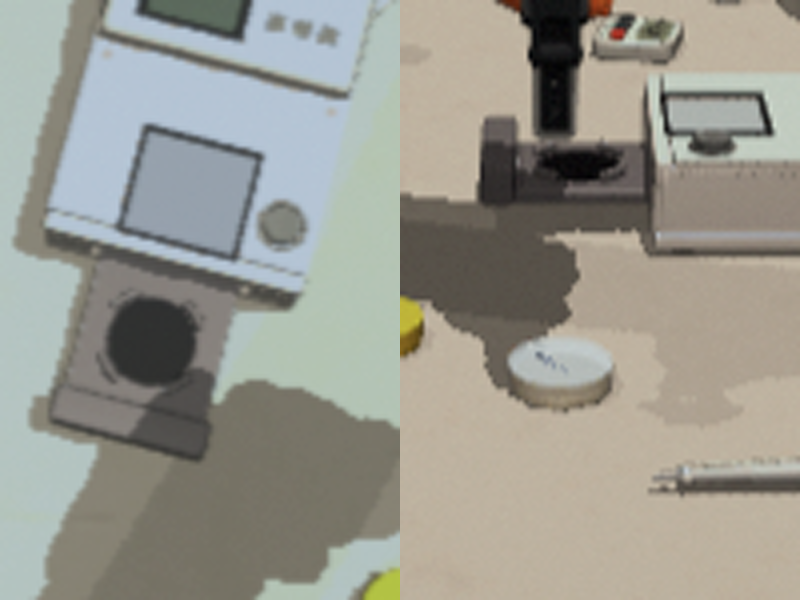

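The tray is out, and its dark round seat is centred at about (151,340) in the left crop. The dish is still in place at (560,370) in the right crop. I'll measure these precisely.

```bash
python3 - <<'E'
from h import *
np.set_printoptions(precision=4,suppress=True)
a=camera("top");g=a.max(2).astype(np.uint8);np.save("top4.npy",a)
U=lambda u,v:(250+(u+.5)/4-.5,140+(v+.5)/4-.5)
# seat disc
r=np.s_[212:238,276:300];m=np.zeros_like(g);m[r]=(g[r]<55)
print(g[225,270:306])
n,l,s,c=cv2.connectedComponentsWithStats(m);k=1+s[1:,4].argmax();print("seat",s[k],c[k],ray("top",c[k],.030))
p,q=ray("top",U(52,400),.048),ray("top",U(209,438),.048);print("front edge",p,q,np.degrees(np.arctan2(*(p-q)[:2]))*-1,np.linalg.norm(p-q))
p,q=ray("top",U(46,213),.066),ray("top",U(305,273),.066);print(np.degrees(np.arctan2(*(p-q)[:2]))*-1,np.linalg.norm(p-q))
t=cv2.imread("pics/top0.png");cr=t[238:276,362:402]
print(cr[19,:,1],cr[:,20,1])
print("yellow",ray("top",(351,294),.016))
E
```

```text
[104 103 103 102 102 100  77  48  39  38  38  38  38  38  38  38  38  37
  37  38  38  38  38  38  38  37  38  38  47  87 102 104 104 104 105 110]
seat [277 215  22  23 386] [287.7047 225.2098] [ 0.5195 -0.0331  0.03  ]
front edge [0.481  0.0267 0.048 ] [ 0.4601 -0.0673  0.048 ] -12.491915178134025 0.0962320751056914
-12.040265915183573 0.158392186573132
[141 142 142 141 142 139 113  97  91  81 116 132 134 134 135 134 134 134
 134 134 134 133 133 132 119 118 106 121 132 134 135 139 141 141 141 141
 141 141 142 141] [141 141 141 141 141 141 140 137 134 134 134 134 134 134 134 134 134 134
 134 134 130 113 106 126 133 134 134 134 133 129 114 138 141 141 141 141
 141 141]
yellow [ 0.3573 -0.1888  0.016 ]
```

Converted, -14.6 cm is -0.1947, -14 cm is -0.1867, -1.57 rad is -0.3925.

Request:
servo_tool(moves=[[0, 0, 0, -0.03], [0, 0, -0.0133, -0.06], [0, 0, -0.0267, -0.09], [0, 0, -0.04, -0.12], [0, 0, -0.0533, -0.15], [0, 0, -0.0667, -0.18], [0, 0, -0.08, -0.21], [0, 0, -0.0933, -0.24], [0, 0, -0.1067, -0.27], [0, 0, -0.12, -0.3], [0, 0, -0.1333, -0.33], [0, 0, -0.1333, -0.36], [0, 0, -0.1333, -0.3925], [0, 0, -0.1467, -0.3925], [0, 0, -0.16, -0.3925], [0, 0, -0.1733, -0.3925], [0, 0, -0.1867, -0.3925], [0, 0, -0.1947, -0.3925], [0, 0, -0.1947, -0.3925], [0, 0, -0.1947, -0.3925]])

```text
time: 9.45
ee_pos: [0.4475, -0.2661, 0.0013]
tcp_rot: [-178.9, -0.0, 76.6]
wrist_force: [0.1, -0.6, 1.1]
opening: 0.0855
grasp_force: 0.0
```

Request:
servo_tool(moves=[[0, 0, 0, 0], [0, 0, 0, 0], [0, 0, 0, 0], [0, 0, 0, 0], [0, 0, 0, 0], [0, 0, 0, 0], [0, 0, 0, 0], [0, 0, 0, 0]], claw=1, force=20)

```text
time: 10.12
ee_pos: [0.4482, -0.2666, 0.0027]
tcp_rot: [-179.1, 0.0, 76.5]
wrist_force: [-1.2, 1.4, 6.6]
opening: 0.0538
grasp_force: 20.8
```

Request:
servo_tool(moves=[[0, 0, 0, 0], [0, 0, 0, 0], [0, 0, 0, 0], [0, 0, 0, 0], [0, 0, 0, 0], [0, 0, 0, 0]], claw=0)

```text
time: 10.62
ee_pos: [0.4478, -0.2663, 0.0017]
tcp_rot: [-179.0, 0.0, 76.5]
wrist_force: [0.6, 0.1, -0.1]
opening: 0.0855
grasp_force: 0.0
```

Converted, 0.4 cm is 0.0053, 1.585 rad is 0.3963.

Request:
servo_tool(moves=[[0, 0, 0.0053, 0.03], [0, 0, 0.0053, 0.06], [0, 0, 0.0053, 0.09], [0, 0, 0.0053, 0.12], [0, 0, 0.0053, 0.15], [0, 0, 0.0053, 0.18], [0, 0, 0.0053, 0.21], [0, 0, 0.0053, 0.24], [0, 0, 0.0053, 0.27], [0, 0, 0.0053, 0.3], [0, 0, 0.0053, 0.33], [0, 0, 0.0053, 0.36], [0, 0, 0.0053, 0.39], [0, 0, 0.0053, 0.3963], [0, 0, 0.0053, 0.3963], [0, 0, 0.0053, 0.3963]])

```text
time: 11.95
ee_pos: [0.4478, -0.2663, 0.0058]
tcp_rot: [-179.0, 0.0, 167.3]
wrist_force: [-0.7, 0.1, -0.5]
opening: 0.0856
grasp_force: 0.0
```

Request:
servo_tool(moves=[[0, 0, 0, 0], [0, 0, 0, 0], [0, 0, 0, 0], [0, 0, 0, 0], [0, 0, 0, 0], [0, 0, 0, 0], [0, 0, 0, 0], [0, 0, 0, 0]], claw=1)

```text
time: 12.62
ee_pos: [0.4479, -0.2663, 0.0061]
tcp_rot: [-179.0, 0.0, 167.3]
wrist_force: [-2.2, 1.4, 5.5]
opening: 0.0533
grasp_force: 20.6
```

Converted, 9.5 cm is 0.1267, 9 cm is 0.12.

Request:
servo_tool(moves=[[0, 0, 0.004, 0], [0, 0, 0.0133, 0], [0, 0, 0.0267, 0], [0, 0, 0.0467, 0], [0, 0, 0.0667, 0], [0, 0, 0.0867, 0], [0, 0, 0.1067, 0], [0, 0, 0.12, 0], [0, 0, 0.1267, 0], [0, 0, 0.1267, 0]])

```text
time: 13.45
ee_pos: [0.4484, -0.2667, 0.1022]
tcp_rot: [-178.9, 0.1, 167.3]
wrist_force: [0.0, -0.3, 0.6]
opening: 0.0534
grasp_force: 21.1
```

Request:
servo_tool(moves=[[0.0027, 0.0093, 0, 0], [0.008, 0.0267, 0, 0], [0.016, 0.0533, 0, 0], [0.024, 0.08, 0, 0], [0.0333, 0.1067, 0, 0], [0.0427, 0.136, 0, 0], [0.0507, 0.1653, 0, 0], [0.06, 0.1947, 0, 0], [0.068, 0.224, 0, 0], [0.0773, 0.2533, 0, 0], [0.0853, 0.28, 0, 0], [0.0907, 0.2973, 0, 0], [0.0947, 0.3093, 0, 0], [0.0947, 0.3093, 0, 0], [0.0947, 0.3093, 0, 0], [0.0947, 0.3093, 0, 0]])

```text
time: 14.78
ee_pos: [0.5185, -0.0348, 0.1004]
tcp_rot: [-179.0, -0.0, 167.3]
wrist_force: [-0.8, -0.1, -0.8]
opening: 0.0531
grasp_force: 21.1
```

Converted, -5 cm is -0.0667, 0.05 cm is 0.0007.

Request:
servo_tool(moves=[[0, 0.0007, -0.0107, 0], [0, 0.0013, -0.0267, 0], [0, 0.0013, -0.0427, 0], [0, 0.0013, -0.0587, 0], [0, 0.0013, -0.0667, 0], [0, 0.0013, -0.0667, 0], [0, 0.0013, -0.0667, 0], [0, 0.0013, -0.0667, 0]])

```text
time: 15.45
ee_pos: [0.519, -0.0333, 0.0512]
tcp_rot: [-179.0, 0.0, 167.3]
wrist_force: [-0.7, 0.4, -0.3]
opening: 0.0531
grasp_force: 21.1
```

```bash
python3 - <<'E'
from h import *
o=get_obs();print(o["ee_pos"],[ (n,proj(n,o["ee_pos"])) for n in C])
b=camera("side");a=camera("top")
f=lambda i:cv2.convertScaleAbs(cv2.cvtColor(i,cv2.COLOR_RGB2BGR),alpha=1.5)
cv2.imwrite("pics/p5.png",np.hstack([cv2.resize(f(a)[170:260,250:330],(400,450),interpolation=2),cv2.resize(f(b)[190:280,250:330],(400,450),interpolation=2)]))
E
```

```text
[ 0.51904881 -0.03333082  0.05117977] [('top', array([[288.06427619, 224.14882676]])), ('side', array([[283.43957561, 223.30846753]]))]
```

View pics/p5.png

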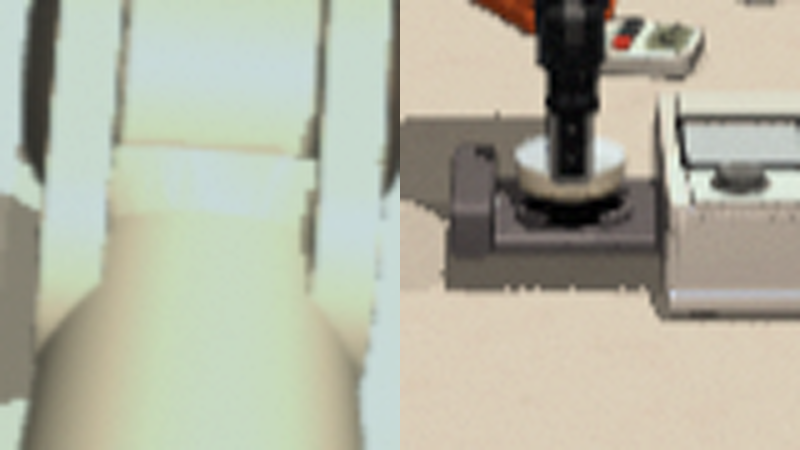

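The dish hangs level, just above the seat: its centre is at about x=571 in the right crop and the seat's at about 573. I'll lower it gently, feeling for contact.

Converted, -1.05 cm is -0.014, -0.95 cm is -0.0127.

Request:
servo_tool(moves=[[0.0004, 0, -0.004, 0], [0.0007, 0, -0.008, 0], [0.0007, 0, -0.0107, 0], [0.0007, 0, -0.0127, 0], [0.0007, 0, -0.014, 0], [0.0007, 0, -0.014, 0]])

```text
time: 16.05
ee_pos: [0.5195, -0.0332, 0.0402]
tcp_rot: [-179.0, 0.0, 167.3]
wrist_force: [1.6, 0.4, -0.3]
opening: 0.0533
grasp_force: 21.2
```

Converted, -0.27 cm is -0.0036, -0.2 cm is -0.0027.

Request:
servo_tool(moves=[[0, 0, -0.0013, 0], [0, 0, -0.0027, 0], [0, 0, -0.0036, 0], [0, 0, -0.0036, 0]])

```text
time: 16.38
ee_pos: [0.5195, -0.0332, 0.0376]
tcp_rot: [-179.0, 0.0, 167.3]
wrist_force: [2.5, 0.8, 1.4]
opening: 0.0529
grasp_force: 21.3
```

Converted, -0.13 cm is -0.0017, -0.05 cm is -0.0007.

Request:
servo_tool(moves=[[0.0007, 0, 0, 0], [0.0011, 0, -0.0007, 0], [0.0011, 0, -0.0013, 0], [0.0011, 0, -0.0017, 0], [0.0011, 0, -0.0017, 0]])

```text
time: 16.8
ee_pos: [0.5199, -0.0334, 0.0362]
tcp_rot: [-179.0, -0.0, 167.3]
wrist_force: [-1.1, -0.2, 1.1]
opening: 0.0531
grasp_force: 21.3
```

Converted, -0.1 cm is -0.0013, -0.05 cm is -0.0007.

Request:
servo_tool(moves=[[0, 0, -0.0007, 0], [0, 0, -0.0013, 0], [0, 0, -0.0013, 0]])

```text
time: 17.05
ee_pos: [0.5205, -0.0335, 0.0361]
tcp_rot: [-179.0, 0.1, 167.3]
wrist_force: [-1.2, -0.6, 6.8]
opening: 0.053
grasp_force: 21.8
```

Converted, 0.05 cm is 0.0007.

Request:
servo_tool(moves=[[0, 0, 0.0007, 0], [0, 0, 0.0007, 0], [0, 0, 0.0007, 0], [0, 0, 0.0007, 0], [0, 0, 0.0007, 0], [0, 0, 0.0007, 0], [0, 0, 0.0007, 0]], claw=0)

```text
time: 17.63
ee_pos: [0.5201, -0.0333, 0.0357]
tcp_rot: [-179.0, 0.0, 167.3]
wrist_force: [0.4, -0.9, 0.1]
opening: 0.0856
grasp_force: 0.0
```

Converted, -14 cm is -0.1867, -11 cm is -0.1467.

Request:
servo_tool(moves=[[0, 0, 0.0067, 0], [0, 0, 0.02, 0], [0, 0, 0.04, 0], [0, 0, 0.0667, 0], [0, 0, 0.0933, 0], [-0.0267, 0.0067, 0.1067, 0], [-0.0667, 0.0133, 0.1067, 0], [-0.1067, 0.0267, 0.1067, 0], [-0.1467, 0.0347, 0.1067, 0], [-0.1867, 0.044, 0.1067, 0], [-0.1867, 0.044, 0.1067, 0], [-0.1867, 0.044, 0.1067, 0]])

```text
time: 18.63
ee_pos: [0.3798, -0.0001, 0.1173]
tcp_rot: [-179.0, 0.2, 167.4]
wrist_force: [0.0, -0.6, -0.1]
opening: 0.0852
grasp_force: 0.0
```

```bash
python3 - <<'E'
from h import *
o=get_obs();print(o["ee_pos"],o["q"])
b=camera("side");a=camera("top")
f=lambda i:cv2.convertScaleAbs(cv2.cvtColor(i,cv2.COLOR_RGB2BGR),alpha=1.5)
cv2.imwrite("pics/p6.png",np.hstack([cv2.resize(f(a)[170:260,250:330],(400,450),interpolation=2),cv2.resize(f(b)[190:280,250:330],(400,450),interpolation=2)]))
E
```

```text
[ 3.79791980e-01 -6.84215609e-05  1.17275236e-01] [  0.73655796 -19.43612922 -24.47733658  85.0141716   -0.99531688
  13.36061877]
```

View pics/p6.png

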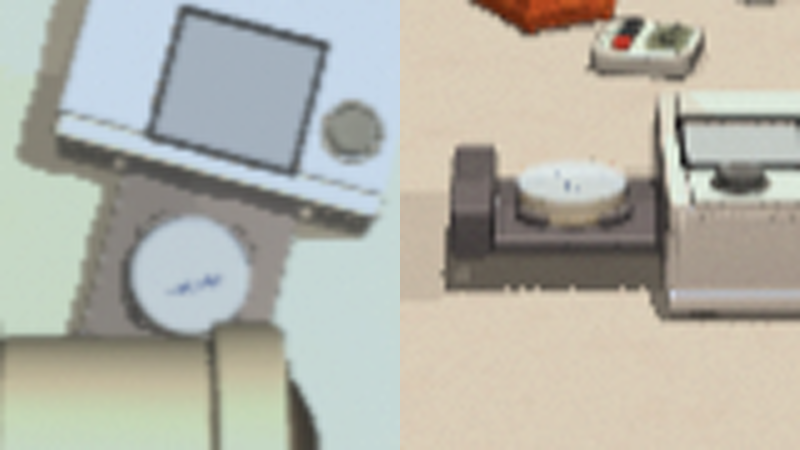

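The dish is seated flat and central in the tray, with its top below the front block in the side view. Now I'll shut the gripper and go in front of the tray.

Converted, -8.7 cm is -0.116, -1.3 cm is -0.0173.

Request:
servo_tool(moves=[[0, 0, -0.02, 0], [0, 0, -0.04, 0], [0.0133, -0.004, -0.0667, 0], [0.0267, -0.008, -0.0933, 0], [0.04, -0.0133, -0.1133, 0], [0.0533, -0.0173, -0.116, 0], [0.0613, -0.0173, -0.116, 0], [0.0613, -0.0173, -0.116, 0], [0.0613, -0.0173, -0.116, 0]], claw=1, force=30)

```text
time: 19.48
ee_pos: [0.4266, -0.0133, 0.0291]
tcp_rot: [-179.0, -0.0, 167.3]
wrist_force: [0.6, 1.2, 0.7]
opening: 0.0
grasp_force: 0.0
```

Converted, 3.4 cm is 0.0453, -0.35 cm is -0.0047.

Request:
servo_tool(moves=[[0.0067, -0.0015, 0, 0], [0.0133, -0.0029, 0, 0], [0.0187, -0.0041, 0, 0], [0.0213, -0.0047, 0, 0], [0.024, -0.0053, 0, 0], [0.0267, -0.0059, 0, 0], [0.0293, -0.0064, 0, 0], [0.032, -0.0071, 0, 0], [0.0347, -0.0076, 0, 0], [0.0373, -0.0083, 0, 0], [0.04, -0.0088, 0, 0], [0.0427, -0.0093, 0, 0], [0.0453, -0.01, 0, 0]])

```text
time: 20.57
ee_pos: [0.4602, -0.0209, 0.0287]
tcp_rot: [-179.0, -0.0, 167.3]
wrist_force: [-2.3, -0.8, 1.1]
opening: -0.0001
grasp_force: 1.1
```

Converted, 6 cm is 0.08, 5.7 cm is 0.076.

Request:
servo_tool(moves=[[0.004, -0.0009, 0, 0], [0.008, -0.0017, 0, 0], [0.012, -0.0027, 0, 0], [0.016, -0.0035, 0, 0], [0.02, -0.0044, 0, 0], [0.024, -0.0053, 0, 0], [0.028, -0.0063, 0, 0], [0.032, -0.0072, 0, 0], [0.036, -0.008, 0, 0], [0.04, -0.0089, 0, 0], [0.044, -0.0099, 0, 0], [0.048, -0.0107, 0, 0], [0.052, -0.0116, 0, 0], [0.056, -0.0125, 0, 0], [0.06, -0.0133, 0, 0], [0.064, -0.0143, 0, 0], [0.068, -0.0152, 0, 0], [0.072, -0.016, 0, 0], [0.076, -0.0169, 0, 0], [0.08, -0.0179, 0, 0]])

```text
time: 22.23
ee_pos: [0.5201, -0.0344, 0.0287]
tcp_rot: [-179.0, -0.0, 167.3]
wrist_force: [-5.2, -3.3, 1.3]
opening: -0.0001
grasp_force: 2.5
```

Request:
servo_tool(moves=[[0.0013, -0.0003, 0, 0], [0.0027, -0.0005, 0, 0], [0.004, -0.0009, 0, 0], [0.0053, -0.0012, 0, 0], [0.0067, -0.0015, 0, 0], [0.008, -0.0017, 0, 0], [0.0093, -0.0021, 0, 0], [0.0107, -0.0024, 0, 0], [0.012, -0.0027, 0, 0], [0.0133, -0.0029, 0, 0], [0.0147, -0.0032, 0, 0], [0.0147, -0.0032, 0, 0]])

```text
time: 23.23
ee_pos: [0.5306, -0.0368, 0.0287]
tcp_rot: [-179.0, -0.1, 167.3]
wrist_force: [-8.0, -2.0, 1.5]
opening: 0.0
grasp_force: 3.4
```

Converted, 0.15 cm is 0.002, 0.1 cm is 0.0013.

Request:
servo_tool(moves=[[0.0007, -0.0001, 0, 0], [0.0013, -0.0003, 0, 0], [0.002, -0.0004, 0, 0], [0.002, -0.0004, 0, 0]])

```text
time: 23.57
ee_pos: [0.532, -0.037, 0.0287]
tcp_rot: [-178.9, -0.1, 167.3]
wrist_force: [-9.0, -2.4, 2.8]
opening: -0.0
grasp_force: 3.8
```

Converted, 0.1 cm is 0.0013, 0.06 cm is 0.0008.

Request:
servo_tool(moves=[[0.0004, -0.0001, 0, 0], [0.0008, -0.0001, 0, 0], [0.0013, -0.0003, 0, 0], [0.0013, -0.0003, 0, 0]])

```text
time: 23.9
ee_pos: [0.533, -0.0373, 0.0287]
tcp_rot: [-178.9, -0.1, 167.3]
wrist_force: [-8.8, -2.3, 4.0]
opening: 0.0
grasp_force: 3.9
```

Converted, 0.1 cm is 0.0013, 0.06 cm is 0.0008.

Request:
servo_tool(moves=[[0.0004, -0.0001, 0, 0], [0.0008, -0.0001, 0, 0], [0.0013, -0.0003, 0, 0], [0.0013, -0.0003, 0, 0]])

```text
time: 24.23
ee_pos: [0.5338, -0.0375, 0.0287]
tcp_rot: [-178.9, -0.1, 167.3]
wrist_force: [-9.3, -2.5, 3.3]
opening: -0.0002
grasp_force: 4.2
```

Converted, 0.1 cm is 0.0013, 0.06 cm is 0.0008.

Request:
servo_tool(moves=[[0.0004, -0.0001, 0, 0], [0.0008, -0.0001, 0, 0], [0.0013, -0.0003, 0, 0], [0.0013, -0.0003, 0, 0]])

```text
time: 24.57
ee_pos: [0.5348, -0.0377, 0.0287]
tcp_rot: [-178.9, -0.1, 167.3]
wrist_force: [-8.6, -3.6, 3.4]
opening: 0.0003
grasp_force: 3.9
```

Converted, 0.1 cm is 0.0013, 0.06 cm is 0.0008.

Request:
servo_tool(moves=[[0.0004, -0.0001, 0, 0], [0.0008, -0.0001, 0, 0], [0.0013, -0.0003, 0, 0], [0.0013, -0.0003, 0, 0]])

```text
time: 24.9
ee_pos: [0.5364, -0.0379, 0.0287]
tcp_rot: [-179.0, -0.0, 167.3]
wrist_force: [-5.6, -2.1, 1.8]
opening: 0.0003
grasp_force: 2.4
```

The force dropped, which is probably the click. I'll creep on to feel the buffer.

Converted, 0.04 cm is 0.0005, 0.02 cm is 0.0003.

Request:
servo_tool(moves=[[0.0003, 0, 0, 0], [0.0005, -0.0001, 0, 0], [0.0005, -0.0001, 0, 0]])

```text
time: 25.15
ee_pos: [0.5369, -0.0379, 0.0287]
tcp_rot: [-179.0, -0.0, 167.3]
wrist_force: [-4.7, -1.9, 1.5]
opening: -0.0001
grasp_force: 2.4
```

Converted, 0.04 cm is 0.0005, 0.02 cm is 0.0003.

Request:
servo_tool(moves=[[0.0003, 0, 0, 0], [0.0005, -0.0001, 0, 0], [0.0005, -0.0001, 0, 0]])

```text
time: 25.4
ee_pos: [0.5373, -0.038, 0.0287]
tcp_rot: [-179.0, -0.0, 167.3]
wrist_force: [-5.2, -1.1, 0.7]
opening: -0.0002
grasp_force: 2.4
```

Converted, 0.04 cm is 0.0005, 0.02 cm is 0.0003.

Request:
servo_tool(moves=[[0.0003, 0, 0, 0], [0.0005, -0.0001, 0, 0], [0.0005, -0.0001, 0, 0]])

```text
time: 25.65
ee_pos: [0.5377, -0.0381, 0.0287]
tcp_rot: [-179.0, -0.0, 167.3]
wrist_force: [-6.1, -2.6, 1.6]
opening: 0.0003
grasp_force: 2.5
```

Converted, 0.04 cm is 0.0005, 0.02 cm is 0.0003.

Request:
servo_tool(moves=[[0.0003, 0, 0, 0], [0.0005, -0.0001, 0, 0], [0.0005, -0.0001, 0, 0]])

```text
time: 25.9
ee_pos: [0.5378, -0.0381, 0.0287]
tcp_rot: [-179.0, -0.1, 167.3]
wrist_force: [-7.5, -1.0, 2.5]
opening: -0.0002
grasp_force: 3.4
```

Force is rising with almost no motion, so that is the buffer. One more small push.

Converted, 0.06 cm is 0.0008, 0.04 cm is 0.0005.

Request:
servo_tool(moves=[[0.0003, 0, 0, 0], [0.0005, -0.0001, 0, 0], [0.0008, -0.0001, 0, 0], [0.0008, -0.0001, 0, 0]])

```text
time: 26.23
ee_pos: [0.5379, -0.0382, 0.0286]
tcp_rot: [-179.0, -0.1, 167.3]
wrist_force: [-9.7, -0.1, 4.0]
opening: 0.0002
grasp_force: 4.6
```

Converted, 0.09 cm is 0.0012, 0.06 cm is 0.0008.

Request:
servo_tool(moves=[[0.0004, -0.0001, 0, 0], [0.0008, -0.0001, 0, 0], [0.0012, -0.0003, 0, 0], [0.0012, -0.0003, 0, 0]])

```text
time: 26.57
ee_pos: [0.5381, -0.0382, 0.0286]
tcp_rot: [-179.0, -0.2, 167.3]
wrist_force: [-13.6, 0.2, 6.7]
opening: -0.0
grasp_force: 6.6
```

It is on the buffer at 13.6 N. Now I'll back off slowly, retreat and look.

Request:
servo_tool(moves=[[-0.0013, 0.0003, 0, 0], [-0.004, 0.0009, 0, 0], [-0.008, 0.0017, 0, 0], [-0.012, 0.0027, 0, 0], [-0.016, 0.0035, 0, 0], [-0.0213, 0.0047, 0, 0], [-0.0293, 0.0067, 0, 0], [-0.04, 0.0087, 0, 0], [-0.06, 0.0133, 0, 0], [-0.0867, 0.0187, 0, 0], [-0.12, 0.0267, 0.0133, 0], [-0.16, 0.036, 0.04, 0], [-0.2, 0.044, 0.08, 0], [-0.2267, 0.0493, 0.12, 0], [-0.2267, 0.0493, 0.1333, 0], [-0.2267, 0.0493, 0.1333, 0]])

```text
time: 27.9
ee_pos: [0.3703, -0.0011, 0.1319]
tcp_rot: [-179.1, 0.4, 167.4]
wrist_force: [-0.4, 0.5, -0.6]
opening: -0.0001
grasp_force: 0.0
```

```bash
python3 - <<'E'
from h import *
b=camera("side");a=camera("top");print(get_obs()["time"])
f=lambda i:cv2.convertScaleAbs(cv2.cvtColor(i,cv2.COLOR_RGB2BGR),alpha=1.4)
cv2.imwrite("pics/p7.png",np.hstack([cv2.resize(f(a)[120:280,130:410],(400,229)),cv2.resize(f(b)[150:310,180:460],(400,229))]))
E
```

```text
28.0
```

View pics/p7.png

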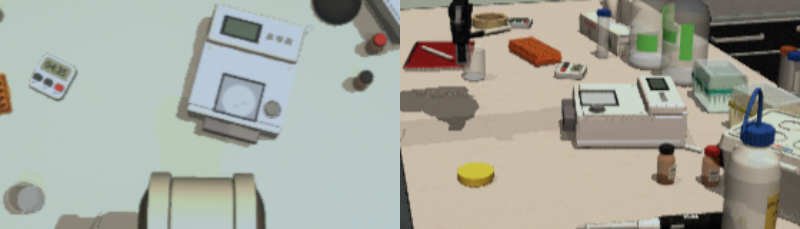

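The tray is home and stays there, with the dish visible through the reader's window at (238,98) in the left crop. The timer, vials and beaker are undisturbed, so I'm handing in.

```bash
python3 -c "
from workcell import *
print(job_done())"
```

```text
the job is handed in; nothing more can be done
None
```

The dish is seated flat in the tray and the tray latched home; the final pictures show it staying in with the beaker, vials and timer unmoved. I handed the job in at about 28 s; no verdict was returned.

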